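Drive one jig peg and poise the mallet over the next

ROBOT

A 6-joint arm with a two-finger parallel gripper is mounted at the origin on the work surface. World frame = base frame: x ahead of the robot, y to its left, z up, the work surface at z = 0. Lengths are in mm, angles in rad, forces in N, time in s.
With the tool pointing down it reaches from about 275 to 1000 mm from the base axis. Payload 8.4 kg.
Tool frame: the origin (TCP) lies midway between the tips of the shut fingers; the grasp point (between the pads) lies 19 mm behind it; z points along the fingers, y is the line along which they close (so a half turn about z gives the same grasp; the last joint's range is limited). The gripper opens to 85 mm and grips with 20 to 120 N. Pads are 22 mm wide; open, the fingers measure 114 mm over their backs; the gripper's body (76 mm by 85 mm) begins 54 mm behind the grasp point. The pads swing forward as they close: fully open they stand 13 mm farther back than shut.
Start: joints at [-0.002, 0.353, 1.633, -0, 1.155, -0.002], TCP at [625.002, -0, 231.281] pointing down, gripper open.
Joint ranges: [-2.63, 2.63], [-0.92, 2.1], [0.06, 2.66], [-1.3, 4.44], [0, 2.69], [-3.02, 3.02]. Speed limits (rad/s): [2.22, 2.22, 2.79, 3.14, 3.14, 3.14].

INTERFACE

Orientations are given as [roll, pitch, yaw] about the fixed x, y, z axes, in that order (R = Rz(yaw) Ry(pitch) Rx(roll)).
In Python, from rig import telemetry, optics, r gives the robot as it stands.
- The arm moves only by the tool play_rows, never from a script. Its arguments are lists of equal length, an entry for each row: "dp": the shift along the tool's x, y, z in units of 40 mm (1.0 is 40 mm), a list of three; "rot": the turn, a rotation vector about the tool's x, y, z in units of 6 degrees (1.0 is 6 degrees), a list of three. In form: {"dp": [[tx, ty, tz], ...], "rot": [[ax, ay, az], ...]}. A call has 1 to 5 rows; each row is the pose to reach, as a shift and turn from the pose commanded when the call began, along the tool's axes at that moment; what a row does not reach only later rows make up. A row lasts 1/12 s, in which the tool goes at most 41.7 mm and 7.16 degrees, less where a joint would pass 70% of its speed; a pose out of reach is approached as far as the arm can. A call with a gripper value outside its range is refused whole. "fingers" is the opening, from 0 (shut) to 1 (fully open), set as the call begins (left out, the last holds). The fingers move at their own pace and stop on an object; "grip_force" is the grip in N (left out, the last holds). Time passes only in rows, so rows that repeat a pose let the fingers close. It gives the time, the measured TCP pose, the force, the opening and the grip force at its end, in the units of the state.
- telemetry.sense(): the state, without advancing time (a new reading comes with each control period).
- optics.grab_frame(name): name is "scene" or "side" or "wrist"; returns a dict with "color" (384x512x3 uint8, red, green, blue), "mtx" (3x3 intrinsics, pixels), "R" (3x3) and "t" (3): a world point X has camera coordinates R X + t; the wrist camera has in their place "mount" (4x4, takes a point from camera to tool coordinates, whose origin is the TCP and whose axes are the flange's). Camera axes: x right, y down, z forward; pixel columns grow to the right and rows downward; lengths in mm; the calibration is good to about 2 mm. A picture is of the moment at which its call begins: read the wrist's pose just before it. There is no depth.
- r.sign_off(): hands the job in; it is judged then, once.
The state is a dict: "clock": time; "qpos": joint angles; "qvel": joint speeds; "joint_efforts": joint torques, N m; "eef_pos": TCP position; "tcp_rot": TCP orientation; "contact_force": force on the tool from outside, world axes, zero at the start; "wrist_torque": the same for the moment, N m; "opening": opening from 0.0 (shut) to 1.0 (fully open); "grasp_force": force on a finger pad.
Only numpy, scipy, OpenCV 4.12 (cv2) and the standard library are available. Lean on these libraries where they do the work, as an engineer would, in place of code of your own. Each camera call takes 0.05 s, during which the arm holds its last target. There are 200 camera calls.

TASK

The wing spar is set up in its jig with a locking peg on either side: pick up the mallet by its handle and with it knock the round-headed peg fully home, until its head seats on its block. Then carry the mallet over the top of the spar, touching neither spar nor clamps, and poise it about 10 mm above the square-headed peg without touching that peg or its block: face down and level, centred on the peg, handle running along the spar. Finish there, still holding the mallet still in the air, and leave the mug, plane and oil can alone.

Things in the scene. Friction and masses are not known exactly. Their poses are not given: they have to be found in the camera images.
- mallet: Loose wooden mallet, about 0.36 kg, standing on a striking face on the bench. Origin: centre of that face; z up, x from handle to head. Head 44 (x) by 48 (y) by 78 (z) mm, centred over the origin. Handle: flat-sided bar 16 mm wide, 24 mm tall, axis level 42 mm above the face, from x = -22 to -182 mm. It balances about 10 mm behind the head's centre: grip firmly close to the head.
- mallet_face (a point): Centre of the mallet's lower striking face (the mallet's origin).
- mallet_neck (a point): Point on the handle's axis 50 mm behind the head's centre and 42 mm above the striking face: a good place to grip, across the handle's 16 mm width.
- jig: Fixed jig. Origin: centre of its underside on the bench; x along the spar, z up. Plywood board 340 by 240 by 12 mm; a timber spar 360 (x) by 30 (y) mm stands on edge along its x axis, top 122 mm above the bench, with rails 38 mm high out to 40 mm on both sides. Two steel clamps over the spar at x = +-115 mm, 30 (x) by 64 (y) mm, tops at 140 mm. A peg block stands on each side.
- round_block: Fixed dark wooden block 70 (x) by 56 (y) by 36 mm on the jig board, carrying the round-headed peg at its middle. Origin: centre of its underside, 12 mm above the bench; x along the spar. Its centre is 73 to 81 mm from the spar's middle. It may be on either side of the spar.
- round_top (a point): Centre of the top of the round peg's head (disc 28 mm across, 12 mm thick). It moves with the peg; 60 mm above the bench when the peg is fully home, 82 mm when fully up.
- round_peg (a joint): How far the round peg is driven down from fully up, in m: 0 up, 0.022 fully home (head seated on the block). Starts at 0 to 0.006. A tight sliding fit: it takes about 8 N to move, plus a little with speed, and stays where it is left.
- square_block: Fixed block like round_block, same size and axes, on the other side of the spar, carrying the square-headed peg at its middle.
- square_top (a point): Centre of the top of the square peg's head (27 by 27 mm, 12 mm thick), 76 to 82 mm above the bench as it stands at the start; z up, x along the spar.
- square_peg (a joint): How far the square peg is down from fully up, in m; starts at 0 to 0.006, same tight fit. It must stay as it is.
- mug: Bystander: loose white mug, 80 mm across and 80 mm tall, with a handle on its +y side; origin under its centre.
- plane: Bystander: loose wooden hand plane, 160 by 50 mm, about 85 mm tall; origin under its centre.
- oilcan: Bystander: loose dark steel oil can, 68 mm across, with a spout up to 150 mm; origin under its centre.
Not all that is in view belongs to the job. Leave any pink or purple look-alike of the mallet alone.

How it is judged (in metres and radians):
On the way, in this order (a step that is already met when the one before it is completed fails the run):
1. the round peg is driven fully home by the mallet (value of joint round_peg above 0.0195 m and contact force between mallet and round_block above 1 N).
2. the mallet passes over the top of the spar (y of mallet_face in the frame of jig between -0.03 and 0.03 m and x of mallet_face in the frame of jig between -0.2 and 0.2 m and height (world z) of mallet_face above 0.122 m).
At the end, for the whole second after the job is handed in: Round peg home within 2.5 mm, square peg not moved (2 mm), and the gripper alone holds the mallet still over the square peg: face centre within 10 mm of the peg's sideways and 3 to 20 mm above its top, level within 0.12 rad, handle along the spar within 0.2 rad (either way round) (value of joint round_peg above 0.0195 m and distance of square_top from where it was at the start of the episode below 0.002 m and horizontal distance between mallet_face and square_top below 0.01 m and z of mallet_face in the frame of square_top between 0.003 and 0.02 m and angle between mallet's own z axis and vertical below 0.12 rad and angle between the x axis of mallet and the x axis of jig, either way round below 0.2 rad and contact force between the fingers and mallet above 2 N and contact force between mallet and square_block below 0.1 N and contact force between mallet and round_block below 0.1 N and contact force between mallet and jig below 0.1 N and linear speed of mallet below 0.02 m/s); the arm keeps its last pose, push and grip.
It fails at once if the mallet or robot knocks the jig, its spar or clamps (contact force between any of mallet, the arm, the fingers and jig above 2 N).
It fails at once if the robot itself presses on the round peg or its block (it is for the mallet) (contact force between any of the fingers, the arm and round_block above 2 N).
It fails at once if the square peg or its block is touched (contact force between any of mallet, the fingers, the arm and square_block above 0.5 N).
It fails at once if a bystander is disturbed (distance of any of mug, plane, oilcan from where it was at the start of the episode above 0.02 m).
It also fails if it takes over 45 s, if anything falls off the work surface, if the arm or the gripper's body presses on something with over 40 N, if the wrist force passes 120 N, or if a joint passes its speed limit or range.

## Working session

There is one attempt and no reset: what is moved stays moved. The work goes in short steps, Python scripts to look and compute and a tool call to move; the robot and the scene stay as the last step left them, time stands still between calls to the robot, and variables do not carry over. Pictures are saved under pics/ and viewed, at most 10 in all, crops included, and the job is handed in when it is done.

Besides the shell and the picture viewer there is one more tool, called after ">>>" by a JSON object that holds its "name" and its "arguments", one argument or row to a line. play_rows: Moves the arm, as the interface text tells. Its arguments: {"type":"object","properties":{"dp":{"type":"array"},"rot":{"type":"array"},"fingers":{"type":"number"},"grip_force":{"type":"number"}},"required":["dp","rot"]}

```bash
mkdir -p pics; ls; python3 - <<'E'
from rig import telemetry, optics, r
import cv2, pickle
s=telemetry.sense(); print(s)
F={}
for n in ("scene","side","wrist"):
    f=optics.grab_frame(n); F[n]=f
    print(n,{k:v for k,v in f.items() if k!='color'})
    cv2.imwrite(f'pics/{n}0.png',f['color'][...,::-1])
pickle.dump((s,F),open('f0.pkl','wb'))
E
```

```text
pics
{'clock': 0.0, 'qpos': array([-2.40575106e-03,  3.53607221e-01,  1.63415275e+00, -8.00484383e-06,
        1.15517257e+00, -2.44587102e-03]), 'qvel': array([-8.22705761e-04,  4.64598172e-04, -1.28010535e-04,  6.02493901e-06,
        1.08692020e-03,  5.96151297e-04]), 'joint_efforts': array([-2.03471049e-03, -6.05236173e+01, -3.42063046e+01, -2.62302356e-04,
        9.48130677e-03,  3.61521288e-06]), 'eef_pos': array([ 6.24524699e+02, -4.95923222e-03,  2.30579266e+02]), 'tcp_rot': array([-3.14025275e+00,  4.04179594e-06,  1.57083969e+00]), 'contact_force': array([-1.14451629, -0.44003043,  0.16534571]), 'wrist_torque': array([ 0.00223174, -0.04451749,  0.00903629]), 'grasp_force': 0.0, 'opening': 0.9980680892290893}
scene {'mtx': array([[381.06942866,   0.        , 257.69625486],
       [  0.        , 381.06942866, 188.62955111],
       [  0.        ,   0.        ,   1.        ]]), 'R': array([[-0.2456761 ,  0.96927119,  0.01251425],
       [ 0.82262613,  0.21530106, -0.52624301],
       [-0.51276652, -0.11899078, -0.85024213]]), 't': array([ 121.88739627, -413.47381733, 1355.4963
[... 205 characters left out ...]
16828916, -0.011732  ],
       [-0.11433477,  0.71755438, -0.68705405],
       [ 0.1240421 , -0.67586572, -0.72651159]]), 't': array([ 571.37169885,   94.07232321, 1314.36001944])}
wrist {'mtx': array([[276.58901791,   0.        , 259.89929617],
       [  0.        , 276.58901791, 188.76488796],
       [  0.        ,   0.        ,   1.        ]]), 'mount': array([[ 5.80122526e-04, -9.45621716e-01, -3.25267940e-01,
         8.41504050e+01],
       [ 9.99999786e-01,  4.49867582e-04,  4.75662761e-04,
        -5.63938559e-02],
       [-3.03469535e-04, -3.25268146e-01,  9.45621775e-01,
        -1.41437438e+02],
       [ 0.00000000e+00,  0.00000000e+00,  0.00000000e+00,
         1.00000000e+00]])}
```

View pics/scene0.png

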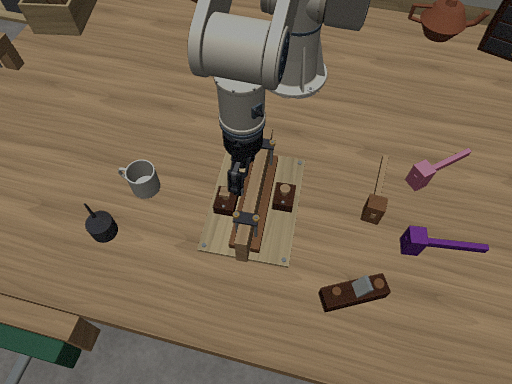

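View pics/side0.png

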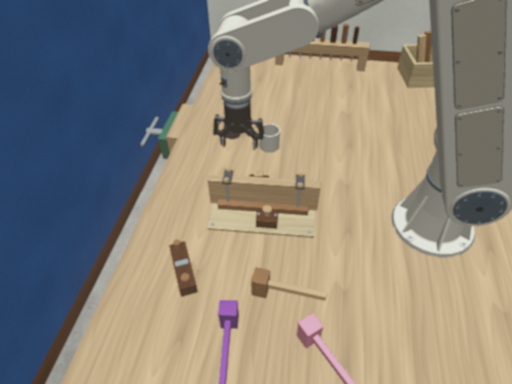

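```bash
python3 - <<'E'
import cv2,numpy as np
a=cv2.imread('pics/scene0.png');b=cv2.imread('pics/side0.png')
R=lambda im,x,y,w,h:cv2.resize(im[y:y+h,x:x+w],(400,300),interpolation=cv2.INTER_CUBIC)
cv2.imwrite('pics/c1.png',np.vstack([np.hstack([R(a,195,140,120,90),R(a,340,145,120,90)]),np.hstack([R(b,205,160,120,90),R(b,230,240,120,90)])]))
E
```

```text
(no output)
```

View pics/c1.png

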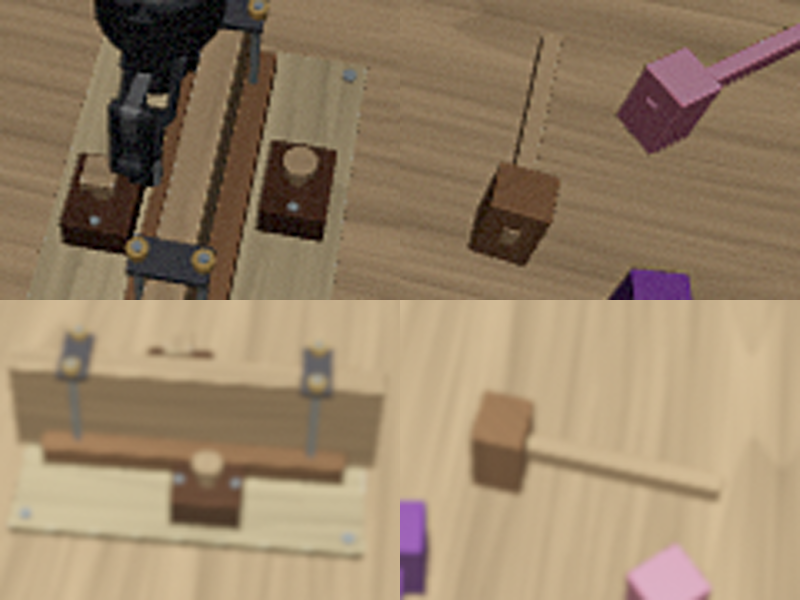

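View pics/wrist0.png

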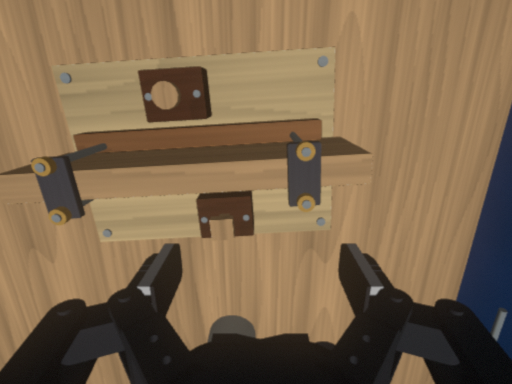

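```bash
cat > h.py <<'E'
import numpy as np
from scipy.optimize import least_squares
from scipy.spatial.transform import Rotation as Ro
def cam(f,s=None):
    if 'R' in f: return f['mtx'],f['R'],f['t']
    T=np.eye(4);T[:3,:3]=Ro.from_euler('xyz',s['tcp_rot']).as_matrix();T[:3,3]=s['eef_pos']
    M=np.linalg.inv(T@f['mount']); return f['mtx'],M[:3,:3],M[:3,3]
def proj(c,X):
    K,R,t=c; p=(np.atleast_2d(X)@R.T+t)@K.T; return p[:,:2]/p[:,2:]
def tri(obs):
    g=least_squares(lambda X:np.concatenate([proj(c,X)[0]-p for c,p in obs]),[600,0,50]); return g.x,abs(g.fun).max()
E
python3 - <<'E'
import pickle; from h import *
s,F=pickle.load(open('f0.pkl','rb'))
C={k:cam(f,s) for k,f in F.items()}
print('round',tri([(C['scene'],(285.3,188)),(C['side'],(267.1,208.9)),(C['wrist'],(165,95))]))
print('head',tri([(C['scene'],(377.5,202)),(C['side'],(261.2,274.2))]))
print('tail',tri([(C['scene'],(384.4,156.1)),(C['side'],(325.1,298.5))]))
# jig
L=np.array([[-170,120],[170,120],[170,-120],[-170,-120]]);
W=np.array([[56,66],[335,47],[330,231],[100,242]])
for M in ([0,1,2,3],[2,3,0,1]):
  def fun(p):
    c,sn=np.cos(p[2]),np.sin(p[2]); X=np.c_[L[M]@np.array([[c,sn],[-sn,c]])+p[:2],np.full(4,12)]
    return (proj(C['wrist'],X)-W).ravel()
  g=least_squares(fun,[640,30,0],x_scale=[10,10,.1]);print(g.x,g.fun.round(1))
E
```

```text
round (array([526.171514  ,  82.71614029,  70.68852359]), np.float64(0.6213537149853607))
head (array([506.9840918 , 323.73585137,  74.42757398]), np.float64(0.28698753289134515))
tail (array([325.30815808, 342.07658213,  35.14481646]), np.float64(1.6132716046901123))
[5.52098895e+02 5.38431740e+00 5.61542503e-02] [-4.2 -0.4  2.5  1.   1.6  0.3  0.5  0.6]
[552.09889457   5.38431651  -3.08543838] [-4.2 -0.4  2.5  1.   1.6  0.3  0.5  0.6]
```

>>> {"name": "play_rows", "arguments": {
  "dp": [
    [0.85, -0.4, 0],
    [1.7, -0.8, 0],
    [2.55, -1.2, 0],
    [3.4, -1.6, 0],
    [4.25, -2.0, 0]
  ],
  "rot": [
    [0, 0, 1.1],
    [0, 0, 2.2],
    [0, 0, 3.3],
    [0, 0, 4.4],
    [0, 0, 5.5]
  ],
  "fingers": 1
}}

```text
clock: 0.57
eef_pos: [543.9, 171.2, 231.1]
tcp_rot: [-3.141, 0.0, 0.989]
contact_force: [0.7, 1.0, 1.1]
opening: 1.005
grasp_force: 0.0
```

>>> {"name": "play_rows", "arguments": {
  "dp": [
    [0.42, -0.78, 0],
    [0.84, -1.56, 0],
    [1.26, -2.34, 0],
    [1.7, -3.1, 0],
    [2.1, -3.9, 0]
  ],
  "rot": [
    [0, 0, 1.1],
    [0, 0, 2.2],
    [0, 0, 3.3],
    [0, 0, 4.4],
    [0, 0, 5.5]
  ]
}}

```text
clock: 0.98
eef_pos: [459.0, 326.8, 231.2]
tcp_rot: [3.142, -0.0, 0.413]
contact_force: [1.4, -0.3, -0.6]
opening: 1.003
grasp_force: 0.0
```

>>> {"name": "play_rows", "arguments": {
  "dp": [
    [0, 0, 0],
    [0, 0, 0],
    [0, 0, 0],
    [0, 0, 0],
    [0, 0, 0]
  ],
  "rot": [
    [0, 0, 1.0],
    [0, 0, 2.0],
    [0, 0, 3.0],
    [0, 0, 4.0],
    [0, 0, 5.0]
  ]
}}

```text
clock: 1.4
eef_pos: [459.6, 325.5, 231.0]
tcp_rot: [3.141, 0.0, -0.109]
contact_force: [0.0, -0.0, -0.1]
opening: 1.002
grasp_force: 0.0
```

```bash
python3 - <<'E'
from rig import telemetry, optics
import cv2, pickle
s=telemetry.sense(); f=optics.grab_frame('wrist'); print(s['eef_pos'],s['tcp_rot'],s['qvel'].round(3))
g=optics.grab_frame('scene')
pickle.dump((s,{'wrist':f,'scene':g}),open('f1.pkl','wb'))
cv2.imwrite('pics/w1.png',f['color'][...,::-1])
E
```

```text
[459.60722967 325.48237742 231.01547993] [ 3.14120262e+00  3.99736477e-04 -1.09447211e-01] [-3.000e-03  0.000e+00  0.000e+00 -0.000e+00  1.000e-03  1.247e+00]
```

View pics/w1.png

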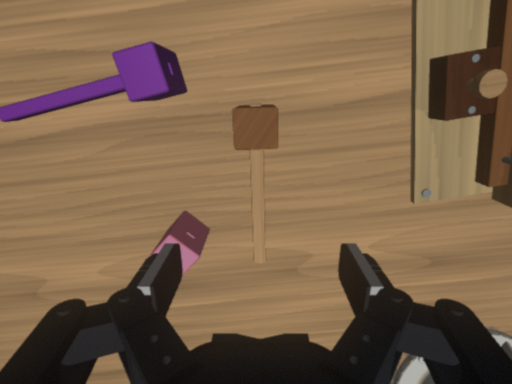

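```bash
python3 - <<'E'
from rig import telemetry, optics
import cv2, pickle
from h import *
s0,F0=pickle.load(open('f0.pkl','rb')); _,F1=pickle.load(open('f1.pkl','rb'))
s=telemetry.sense(); f=optics.grab_frame('wrist'); print(s['eef_pos'],s['tcp_rot'],s['qvel'].round(3))
pickle.dump((s,{'wrist':f}),open('f2.pkl','wb'))
im=f['color']; hsv=cv2.cvtColor(im,cv2.COLOR_RGB2HSV)
print('diff',np.abs(im.astype(int)-F1['wrist']['color']).mean())
W=cam(f,s); S=cam(F0['scene'])
# subpixel corners near guesses
g=cv2.cvtColor(im,cv2.COLOR_RGB2GRAY)
P=np.array([[233,107],[278,106],[279,150],[234,151]],np.float32).reshape(-1,1,2)
P=cv2.cornerSubPix(g,P.copy(),(4,4),(-1,-1),(3,50,.01)).reshape(-1,2);print(P)
E0=np.array([[253,263],[266,263]])
def pts(p):
    L=np.array([[22,24,78],[22,-24,78],[-22,-24,78],[-22,24,78],[-182,8,54],[-182,-8,54],[-182,0,54]],float)
    X=L@Ro.from_euler('z',p[2]).as_matrix().T; X[:,:2]+=p[:2]; X[:,2]+=p[3]; return X
def fun(p):
    X=pts(p); return np.r_[(proj(W,X[:6])-np.r_[P,E0]).ravel(), 0.3*(proj(S,X[6])[0]-(384.4,156.1)).ravel(), 0.3*(proj(S,X[:4].mean(0))[0]-(377.5,202)).ravel()]
q=least_squares(fun,[507,324,-.1,0],x_scale=[10,10,.1,10]); print(q.x.round(3),q.fun.round(1))
# round head from this view + scene/side/w0
D=cv2.inRange(hsv[60:110,470:512],(8,40,120),(30,200,255)); 
print('round',tri([(cam(F0['scene']),(285.3,188)),(cam(F0['side']),(267.1,208.9)),(cam(F0['wrist'],s0),(165,95)),(W,(493.5,83.5))]))
vis=im[:,:,::-1].copy()
for x in proj(W,pts(q.x)): cv2.circle(vis,tuple(int(v) for v in x.round()),2,(0,0,255),-1)
cv2.imwrite('pics/v2.png',vis)
E
```

```text
[459.720418   325.38570031 231.06943968] [ 3.14128850e+00  3.65970512e-04 -1.06403097e-01] [-0.003 -0.001 -0.001  0.001 -0.001 -0.146]
diff 1.2798919677734375
[[232.73882 108.30698]
 [274.056   104.55057]
 [277.16617 148.39532]
 [235.16916 149.70073]]
[ 5.08832e+02  3.25967e+02 -7.50000e-02 -4.74300e+00] [-2.  -0.6  2.9  1.7  0.2 -0.1 -1.8 -0.   1.  -0.5 -0.2 -0.8  0.4 -0.3
  0.2  0.2]
round (array([527.84121269,  82.65921029,  75.50613063]), np.float64(1.3548733241207174))
```

```bash
python3 - <<'E'
import cv2, pickle
from h import *
s0,F0=pickle.load(open('f0.pkl','rb')); s,F=pickle.load(open('f2.pkl','rb'))
W=cam(F['wrist'],s); S=cam(F0['scene']); im=F['wrist']['color']
lab=cv2.cvtColor(im,cv2.COLOR_RGB2LAB).astype(int)
m=((im.sum(2)<300)).astype(np.uint8); m[:95]=0;m[165:]=0;m[:,:215]=0;m[:,300:]=0
m=cv2.morphologyEx(m,cv2.MORPH_OPEN,np.ones((5,5)))
c=max(cv2.findContours(m,0,2)[0],key=cv2.contourArea); a=cv2.approxPolyDP(c,4,True).reshape(-1,2); print(a.tolist(),cv2.minAreaRect(c))
vis=cv2.resize(im[90:280,200:320,::-1],None,fx=3,fy=3,interpolation=2)
cv2.imwrite('pics/v2.png',vis)
E
```

```text
[[274, 105], [233, 108], [235, 149], [277, 147]] ((255.0, 126.5), (45.0, 46.0), 90.0)
```

View pics/v2.png

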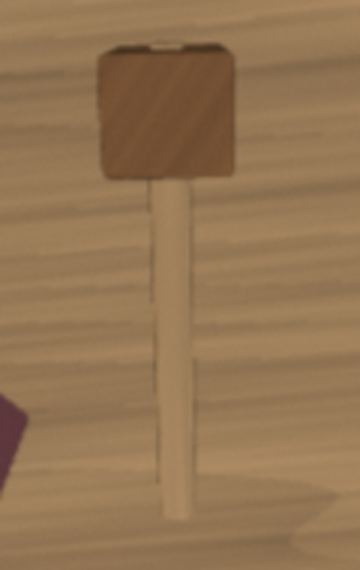

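```bash
python3 - <<'E'
import pickle
from h import *
s0,F0=pickle.load(open('f0.pkl','rb')); s,F=pickle.load(open('f2.pkl','rb'))
W=cam(F['wrist'],s); S=cam(F0['scene']); 
O=np.array([[232.7,107.7],[278.7,107.3],[278.3,149],[234.3,149.7],[254.3,263.3],[263.7,263.3]])
def pts(p):
    L=np.array([[22,24,78],[22,-24,78],[-22,-24,78],[-22,24,78],[-182,8,54],[-182,-8,54],[-182,0,54]],float)
    X=L@Ro.from_euler('z',p[2]).as_matrix().T; X[:,:2]+=p[:2]; X[:,2]+=p[3]; return X
def fun(p):
    X=pts(p); return np.r_[(proj(W,X[:6])-O).ravel(), 0.3*(proj(S,X[6])[0]-(384.4,156.1)).ravel(), 0.3*(proj(S,X[:4].mean(0))[0]-(377.5,202)).ravel()]
q=least_squares(fun,[507,324,-.1,0],x_scale=[10,10,.1,10]).x; print(q.round(3),fun(q).round(1))
neck=np.r_[q[:2]-50*np.array([np.cos(q[2]),np.sin(q[2])]),23]; print('neck',neck)
T=Ro.from_euler('xyz',s['tcp_rot']).as_matrix(); d=T.T@(neck-s['eef_pos']); print(d,d/40,'rot z',-(q[2]-s['tcp_rot'][2])*180/np.pi/6)
E
```

```text
[ 5.08238e+02  3.24511e+02 -9.00000e-02 -3.77700e+00] [-0.3  0.1  0.1 -0.2  0.2  0.2  0.1  0.2 -1.2 -0.1  1.2 -0.3  0.6 -0.3
  0.   0.1]
neck [458.44116875 329.01418812  23.        ]
[ -1.58122135  -3.53539356 208.0689666 ] [-0.03953053 -0.08838484  5.20172417] rot z -0.15478984339624308
```

>>> {"name": "play_rows", "arguments": {
  "dp": [
    [-0.04, -0.09, 0.8],
    [-0.04, -0.09, 1.6],
    [-0.04, -0.09, 2.4],
    [-0.04, -0.09, 3.2],
    [-0.04, -0.09, 3.8]
  ],
  "rot": [
    [0, 0, -0.15],
    [0, 0, -0.15],
    [0, 0, -0.15],
    [0, 0, -0.15],
    [0, 0, -0.15]
  ],
  "fingers": 0.6
}}

```text
clock: 1.97
eef_pos: [457.8, 328.5, 76.9]
tcp_rot: [3.14, 0.001, -0.085]
contact_force: [0.4, -0.4, -0.2]
opening: 0.601
grasp_force: 0.0
```

>>> {"name": "play_rows", "arguments": {
  "dp": [
    [0, 0, 0.5],
    [0, 0, 0.9],
    [0, 0, 1.2],
    [0, 0, 1.4],
    [0, 0, 1.4]
  ],
  "rot": [
    [0, 0, 0],
    [0, 0, 0],
    [0, 0, 0],
    [0, 0, 0],
    [0, 0, 0]
  ]
}}

```text
clock: 2.38
eef_pos: [458.0, 328.7, 21.9]
tcp_rot: [3.14, 0.002, -0.087]
contact_force: [-0.7, 0.4, 0.2]
opening: 0.603
grasp_force: 0.0
```

>>> {"name": "play_rows", "arguments": {
  "dp": [
    [0, 0, 0],
    [0, 0, 0],
    [0, 0, 0],
    [0, 0, 0],
    [0, 0, 0]
  ],
  "rot": [
    [0, 0, 0],
    [0, 0, 0],
    [0, 0, 0],
    [0, 0, 0],
    [0, 0, 0]
  ],
  "fingers": 0,
  "grip_force": 110
}}

```text
clock: 2.8
eef_pos: [459.3, 329.6, 24.5]
tcp_rot: [-3.14, -0.001, -0.089]
contact_force: [-1.7, -0.8, 6.2]
opening: 0.172
grasp_force: 107.2
```

>>> {"name": "play_rows", "arguments": {
  "dp": [
    [0, 0, 0],
    [0, 0, 0],
    [0, 0, 0],
    [0, 0, 0],
    [0, 0, 0]
  ],
  "rot": [
    [0, 0, 0],
    [0, 0, 0],
    [0, 0, 0],
    [0, 0, 0],
    [0, 0, 0]
  ]
}}

```text
clock: 3.22
eef_pos: [459.3, 329.6, 24.5]
tcp_rot: [-3.14, -0.001, -0.089]
contact_force: [-1.2, -1.0, 6.1]
opening: 0.172
grasp_force: 107.2
```

>>> {"name": "play_rows", "arguments": {
  "dp": [
    [0, 0, -0.4],
    [0, 0, -1.2],
    [0, 0, -2.0],
    [0, 0, -2.8],
    [0, 0, -3.6]
  ],
  "rot": [
    [0, 0, 0],
    [0, 0, 0],
    [0, 0, 0],
    [0, 0, 0],
    [0, 0, 0]
  ]
}}

```text
clock: 3.63
eef_pos: [458.1, 328.7, 168.8]
tcp_rot: [3.141, 0.001, -0.089]
contact_force: [-0.1, 0.4, -4.4]
opening: 0.171
grasp_force: 107.6
```

```bash
python3 - <<'E'
from rig import telemetry, optics
import cv2, pickle
s=telemetry.sense(); f=optics.grab_frame('wrist'); g=optics.grab_frame('side'); c=optics.grab_frame('scene')
print(s['eef_pos'],s['tcp_rot'],s['contact_force'],s['wrist_torque'],s['grasp_force'])
pickle.dump((s,{'wrist':f,'scene':c,'side':g}),open('f3.pkl','wb'))
R=lambda im,x,y,w,h:cv2.resize(im[y:y+h,x:x+w,::-1],(400,300),interpolation=2)
import numpy as np
cv2.imwrite('pics/v3.png',np.vstack([np.hstack([R(f['color'],0,0,512,384),R(c['color'],180,140,120,90)]),np.hstack([R(c['color'],200,140,120,90),R(g['color'],205,160,120,90)])]))
E
```

```text
[458.0765997  328.74957286 168.75990226] [ 3.14117624e+00  6.04533520e-04 -8.88061775e-02] [-0.09002261  0.36030986 -4.37221062] [ 0.06423327  0.08450605 -0.02365133] 107.6179039478302
```

View pics/v3.png

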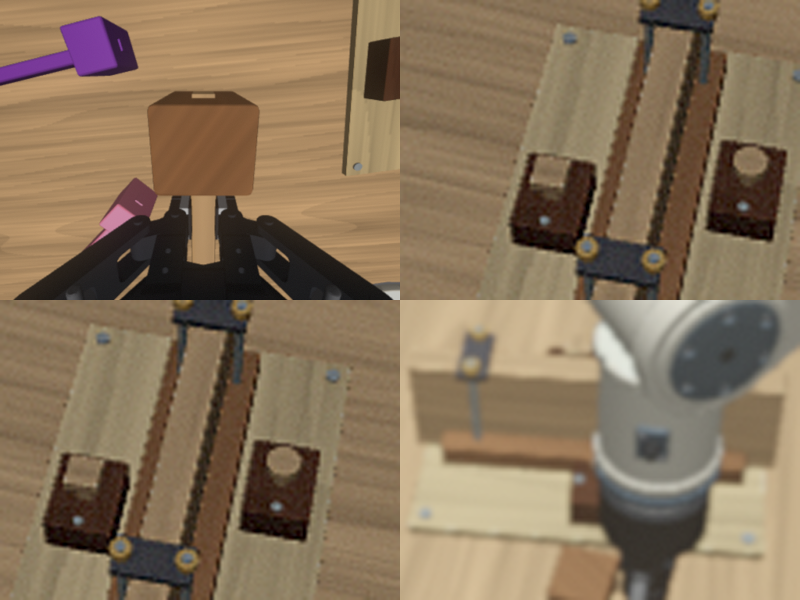

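>>> {"name": "play_rows", "arguments": {
  "dp": [
    [0.1, 0.3, -1.0],
    [0.3, 1.1, -1.5],
    [0.6, 2.1, -1.5],
    [0.8, 3.1, -1.5],
    [0.9, 4.0, -1.5]
  ],
  "rot": [
    [0, 0, -0.2],
    [0, 0, -0.5],
    [0, 0, -0.8],
    [0, 0, -1.1],
    [0, 0, -1.4]
  ]
}}

```text
clock: 4.2
eef_pos: [479.6, 164.4, 225.8]
tcp_rot: [3.141, 0.002, 0.06]
contact_force: [-0.5, -0.5, -4.4]
opening: 0.168
grasp_force: 108.8
```

>>> {"name": "play_rows", "arguments": {
  "dp": [
    [0, 0, 0],
    [0, 0, 0],
    [0, 0, 0],
    [0, 0, 0]
  ],
  "rot": [
    [0, 0, 0],
    [0, 0, 0],
    [0, 0, 0],
    [0, 0, 0]
  ]
}}

```text
clock: 4.53
eef_pos: [479.9, 167.2, 226.4]
tcp_rot: [3.142, 0.001, 0.058]
contact_force: [-0.2, 0.3, -3.8]
opening: 0.168
grasp_force: 109.1
```

```bash
python3 - <<'E'
from rig import telemetry, optics
import cv2, pickle
import numpy as np
s=telemetry.sense(); f=optics.grab_frame('wrist'); g=optics.grab_frame('side'); c=optics.grab_frame('scene')
print(s['eef_pos'],s['tcp_rot'],s['contact_force'],s['qvel'].round(3))
pickle.dump((s,{'wrist':f,'scene':c,'side':g}),open('f4.pkl','wb'))
s0,F0=pickle.load(open('f0.pkl','rb'))
a=cv2.resize(f['color'][0:200,112:512,::-1],(800,400),interpolation=2)
b=cv2.resize(F0['wrist']['color'][180:250,150:290,::-1],(400,200),interpolation=2)
d=cv2.resize(c['color'][160:215,200:310,::-1],(400,200),interpolation=2)
cv2.imwrite('pics/v4.png',np.vstack([a,np.hstack([b,d])]))
E
```

```text
[479.89623998 167.19186076 226.37394101] [3.14152970e+00 1.38686141e-03 5.80046754e-02] [-0.16554229  0.25785225 -3.80132237] [ 0.012 -0.001 -0.007 -0.002  0.005 -0.001]
```

View pics/v4.png

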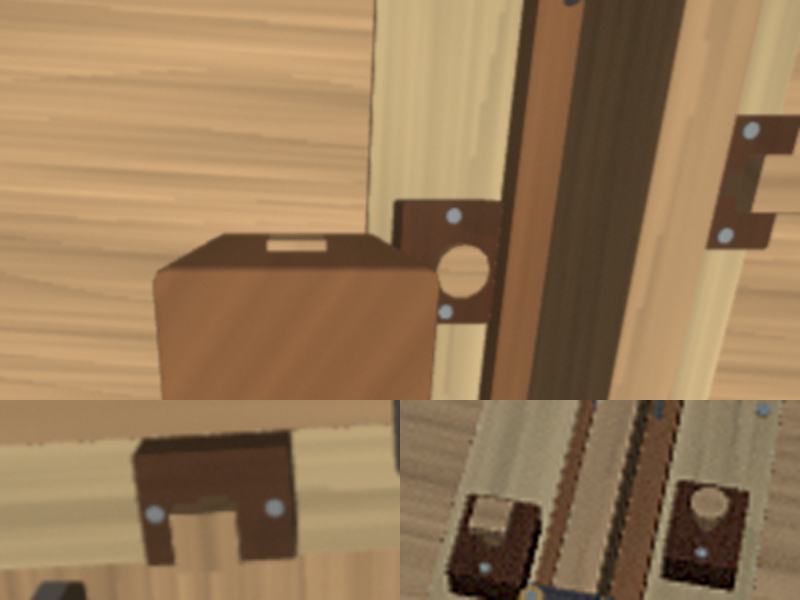

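```bash
python3 - <<'E'
import pickle
from h import *
s0,F0=pickle.load(open('f0.pkl','rb')); s,F=pickle.load(open('f4.pkl','rb'))
W0=cam(F0['wrist'],s0); W=cam(F['wrist'],s); S=cam(F['scene']); D=cam(F0['side'])
def ray(c,p,z):
    K,R,t=c; d=R.T@np.linalg.solve(K,[*p,1]); o=-R.T@t; return o+d*(z-o[2])/d[2]
scr={}
for n,c,p in (('R w0',W0,[(148.5,97),(196.5,94)]),('R w4',W,[(339,108),(334.5,156)]),('S w0',W0,[(204.25,219.9),(246.25,217.8)]),('S w4',W,[(487.5,65),(475,118)])):
    a,b=[ray(c,q,48) for q in p]; v=b-a; print(n,((a+b)/2).round(1),np.linalg.norm(v).round(1),'yaw',np.arctan(v[1]/v[0]).round(3))
print('round top 3 views',tri([(S,(285.3,188)),(D,(267.1,208.9)),(W0,(165,95)),(W,(343.5,135.5))]), tri([(W0,(165,95)),(W,(343.5,135.5))]))
print('round tri of block', tri([(W0,(172.5,95.5)),(W,(336.75,132))]), tri([(W0,(225.25,218.85)),(W,(481.25,91.5))]))
for z in (74,76,78,80,82): print(z,'sq scene',ray(S,(224.2,191.5),z).round(1),'rd scene',ray(S,(285.3,188),z).round(1),'rd w4',ray(W,(343.5,135.5),z).round(1),'rd w0',ray(W0,(165,95),z).round(1),'rd side',ray(D,(267.1,208.9),z).round(1))
E
```

```text
R w0 [527.2  82.1  48. ] 53.7 yaw 0.059
R w4 [526.5  82.2  48. ] 54.2 yaw 0.054
S w0 [579.8 -68.3  48. ] 54.3 yaw 0.056
S w4 [579.  -68.7  48. ] 54.6 yaw 0.069
round top 3 views (array([526.927313  ,  82.34728575,  73.11177226]), np.float64(0.8854936879920103)) (array([527.49048322,  82.5362034 ,  75.11342964]), np.float64(0.3549795042514745))
round tri of block (array([527.17992958,  82.12339804,  47.65658795]), np.float64(0.01329779587780422)) (array([579.81849943, -68.05042865,  48.69995659]), np.float64(0.0692231301174786))
74 sq scene [577.8 -71.4  74. ] rd scene [526.4  82.4  74. ] rd w4 [527.   81.9  74. ] rd w0 [527.5  82.8  74. ] rd side [525.5  86.6  74. ]
76 sq scene [579.  -70.9  76. ] rd scene [527.6  82.5  76. ] rd w4 [527.2  82.5  76. ] rd w0 [528.1  82.8  76. ] rd side [525.3  88.4  76. ]
78 sq scene [580.1 -70.4  78. ] rd scene [528.9  82.6  78. ] rd w4 [527.5  83.2  78. ] rd w0 [528.8  82.8  78. ] rd side [525.1  90.1  78. ]
80 sq scene [581.2 -69.9  80. ] rd scene [530.1  82.8  80. ] rd w4 [527.7  83.8  80. ] rd w0 [529.4  82.8  80. ] rd side [524.8  91.9  80. ]
82 sq scene [582.4 -69.5  82. ] rd scene [531.4  82.9  82. ] rd w4 [528.   84.4  82. ] rd w0 [530.1  82.8  82. ] rd side [524.6  93.6  82. ]
```

```bash
python3 - <<'E'
import pickle
from h import *
s0,F0=pickle.load(open('f0.pkl','rb')); s,F=pickle.load(open('f4.pkl','rb'))
W0=cam(F0['wrist'],s0); W=cam(F['wrist'],s)
T=Ro.from_euler('xyz',s['tcp_rot']).as_matrix()
L=np.array([[22,24,78],[22,-24,78],[22,24,0],[22,-24,0]],float); O=np.array([[190.5,135.5],[330.5,134.5],[224.5,117],[298,117.5]])
# tool axes: mallet x=tool x, mallet z=-tool z, y=-tool y
def P(p): 
    Rm=np.diag([1,-1,-1.])@Ro.from_euler('yz',[p[3],p[4]]).as_matrix()
    return (L@Rm.T+p[:3])@T.T+s['eef_pos']
q0=np.array([49.2,0,24.5,0,0]); print('pred resid',(proj(W,P(q0))-O).round(1).tolist())
sc=np.array([2,2,2,.05,.03])
q=least_squares(lambda p:np.r_[(proj(W,P(p))-O).ravel(),(p-q0)/sc],q0,x_scale=sc).x; print(q.round(3),(proj(W,P(q))-O).round(1).tolist())
# square head z
def f(c,p):
    e=np.array([579.5,-68.5,0])+13.5*np.array([-.057,1,0])
    return least_squares(lambda z:proj(c,e+[0,0,z[0]])[0]-p,[78]).x,least_squares(lambda z:proj(c,e+[0,0,z[0]])[0]-p,[78]).fun
print(f(W,(491.25,91.75)),f(W0,(221.4,219.9)))
E
```

```text
pred resid [[-5.7, 0.4], [6.5, 1.4], [-5.3, -0.4], [3.6, -0.8]]
[4.8176e+01 1.2300e-01 3.1619e+01 4.0000e-03 4.0000e-03] [[0.1, -0.3], [0.8, 0.2], [-3.5, 0.6], [1.9, -0.2]]
(array([79.15294356]), array([-0.00140746, -0.17781199])) (array([78.58037451]), array([-0.66684955, -0.20877951]))
```

>>> {"name": "play_rows", "arguments": {
  "dp": [
    [-0.17, 0.7, 0],
    [-0.17, 1.5, 0],
    [-0.17, 2.19, 0],
    [-0.17, 2.19, 0.8],
    [-0.17, 2.19, 1.6]
  ],
  "rot": [
    [0, 0, 0],
    [0, 0, 0],
    [0, 0, 0],
    [0, 0, 0],
    [0, 0, 0]
  ]
}}

```text
clock: 5.1
eef_pos: [480.6, 78.3, 164.3]
tcp_rot: [-3.141, -0.005, 0.056]
contact_force: [-0.5, -0.0, -4.3]
opening: 0.164
grasp_force: 109.4
```

>>> {"name": "play_rows", "arguments": {
  "dp": [
    [0, 0, 0.5],
    [0, 0, 0.9],
    [0, 0, 0.9],
    [0, 0, 0.9]
  ],
  "rot": [
    [0, 0, 0],
    [0, 0, 0],
    [0, 0, 0],
    [0, 0, 0]
  ]
}}

```text
clock: 5.43
eef_pos: [478.2, 79.2, 126.9]
tcp_rot: [3.141, 0.002, 0.058]
contact_force: [0.1, 0.2, -3.5]
opening: 0.169
grasp_force: 109.2
```

```bash
python3 - <<'E'
from rig import telemetry, optics
import cv2, pickle
import numpy as np
s=telemetry.sense(); f=optics.grab_frame('wrist'); g=optics.grab_frame('side'); c=optics.grab_frame('scene')
print(s['eef_pos'],s['tcp_rot'],s['contact_force'],s['qvel'].round(3))
pickle.dump((s,{'wrist':f,'scene':c,'side':g}),open('f5.pkl','wb'))
R=lambda im,x,y,w,h:cv2.resize(im[y:y+h,x:x+w,::-1],(400,300),interpolation=2)
cv2.imwrite('pics/v5.png',np.vstack([np.hstack([R(f['color'],0,0,512,384),R(c['color'],200,140,120,90)]),np.hstack([R(g['color'],205,140,120,90),R(g['color'],240,170,60,45)])]))
E
```

```text
[478.20167659  79.20113028 126.85327596] [3.14143168e+00 1.77393568e-03 5.84997481e-02] [ 0.12237262  0.19487444 -3.48087347] [-0.001 -0.031 -0.028 -0.     0.01   0.   ]
```

View pics/v5.png

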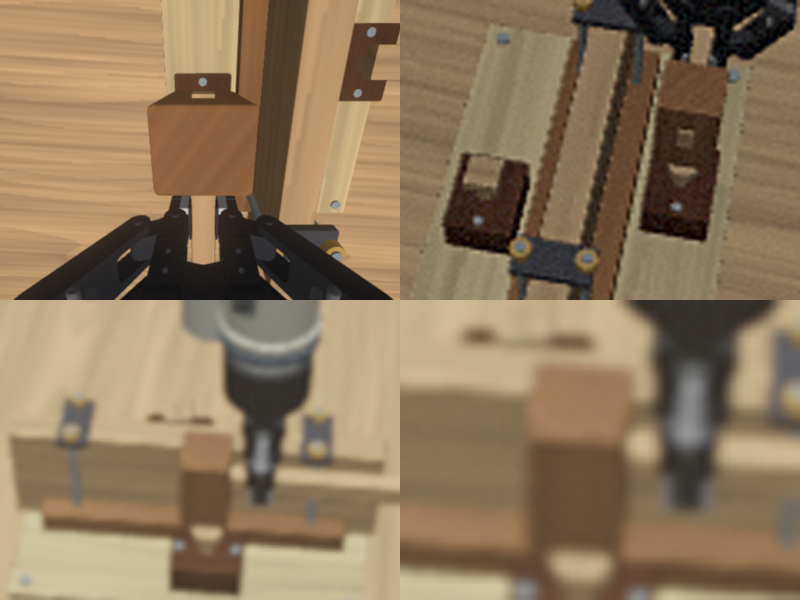

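>>> {"name": "play_rows", "arguments": {
  "dp": [
    [0, 0, 0.3],
    [0, 0, 0.5],
    [0, 0, 0.65],
    [0, 0, 0.75],
    [0, 0, 0.85]
  ],
  "rot": [
    [0, 0, 0],
    [0, 0, 0],
    [0, 0, 0],
    [0, 0, 0],
    [0, 0, 0]
  ],
  "grip_force": 120
}}

```text
clock: 6.0
eef_pos: [478.8, 78.9, 93.6]
tcp_rot: [-3.141, -0.0, 0.058]
contact_force: [-2.3, -0.6, 5.6]
opening: 0.166
grasp_force: 118.4
```

>>> {"name": "play_rows", "arguments": {
  "dp": [
    [0, 0, 0.05],
    [0, 0, 0.1],
    [0, 0, 0.15],
    [0, 0, 0.15],
    [0, 0, 0.15]
  ],
  "rot": [
    [0, 0, 0],
    [0, 0, 0],
    [0, 0, 0],
    [0, 0, 0],
    [0, 0, 0]
  ]
}}

```text
clock: 6.42
eef_pos: [478.8, 78.8, 87.2]
tcp_rot: [-3.142, -0.0, 0.058]
contact_force: [-0.2, 1.2, -0.7]
opening: 0.166
grasp_force: 117.8
```

>>> {"name": "play_rows", "arguments": {
  "dp": [
    [0, 0, 0.05],
    [0, 0, 0.1],
    [0, 0, 0.13],
    [0, 0, 0.13],
    [0, 0, 0.13]
  ],
  "rot": [
    [0, 0, 0],
    [0, 0, 0],
    [0, 0, 0],
    [0, 0, 0],
    [0, 0, 0]
  ]
}}

```text
clock: 6.83
eef_pos: [478.4, 78.8, 83.8]
tcp_rot: [-3.142, 0.0, 0.058]
contact_force: [-12.9, -0.4, 32.1]
opening: 0.163
grasp_force: 123.2
```

>>> {"name": "play_rows", "arguments": {
  "dp": [
    [0, 0, -0.3],
    [0, 0, -1.0],
    [0, 0, -1.8],
    [0, 0, -2.6],
    [0, 0, -3.2]
  ],
  "rot": [
    [0, 0, 0],
    [0, 0, 0],
    [0, 0, 0],
    [0, 0, 0],
    [0, 0, 0]
  ]
}}

```text
clock: 7.25
eef_pos: [478.9, 78.6, 212.0]
tcp_rot: [3.141, -0.001, 0.058]
contact_force: [0.6, 1.0, -4.1]
opening: 0.166
grasp_force: 117.6
```

>>> {"name": "play_rows", "arguments": {
  "dp": [
    [0, 0, 0],
    [0, 0, 0],
    [0, 0, 0]
  ],
  "rot": [
    [0, 0, 0],
    [0, 0, 0],
    [0, 0, 0]
  ]
}}

```text
clock: 7.5
eef_pos: [477.6, 78.5, 208.6]
tcp_rot: [3.141, 0.002, 0.058]
contact_force: [-0.8, -0.5, -4.9]
opening: 0.165
grasp_force: 117.9
```

```bash
python3 - <<'E'
import pickle,cv2
from h import *
from rig import telemetry, optics
s=telemetry.sense(); f=optics.grab_frame('wrist'); c=optics.grab_frame('scene')
pickle.dump((s,{'wrist':f,'scene':c}),open('f6.pkl','wb'))
print(s['eef_pos'],s['tcp_rot'],s['contact_force'])
s5,F5=pickle.load(open('f5.pkl','rb'))
# how head moved in tool frame: phase/template match of head region
A=cv2.cvtColor(F5['wrist']['color'],cv2.COLOR_RGB2GRAY);B=cv2.cvtColor(f['color'],cv2.COLOR_RGB2GRAY)
for n,(x,y,w,h) in {'topleft':(184,130,40,40),'topright':(296,130,40,40),'backleft':(190,220,40,35),'front':(240,115,40,12)}.items():
    r=cv2.matchTemplate(B[y-15:y+h+15,x-15:x+w+15],A[y:y+h,x:x+w],cv2.TM_CCOEFF_NORMED); _,v,_,l=cv2.minMaxLoc(r); print(n,round(v,2),l[0]-15,l[1]-15)
# expected pos of face
T=Ro.from_euler('xyz',s['tcp_rot']).as_matrix()
sq=np.array([579.5,-68.5,0]); tgt=np.array([579.5,-68.5,88.5])
d=T.T@(tgt-(s['eef_pos']+T@[49,0,24.5])); print('to goal tool units',(d/40).round(3))
a=cv2.resize(f['color'][...,::-1],(400,300)); b=cv2.resize(c['color'][140:230,200:320,::-1],(400,300),interpolation=2)
cv2.imwrite('pics/v6.png',np.hstack([a,b]))
E
```

```text
[477.62774665  78.47879599 208.60485642] [3.14123836e+00 1.98145442e-03 5.75085782e-02] [-0.79521704 -0.50146462 -4.87834946]
topleft 0.98 0 0
topright 0.67 -3 0
backleft 0.99 0 0
front 0.97 0 0
to goal tool units [1.112 3.814 2.387]
```

>>> {"name": "play_rows", "arguments": {
  "dp": [
    [0.2, 0.7, -0.1],
    [0.45, 1.6, -0.1],
    [0.7, 2.4, -0.1],
    [0.95, 3.2, -0.1],
    [1.11, 3.81, -0.1]
  ],
  "rot": [
    [0, 0, 0],
    [0, 0, 0],
    [0, 0, 0],
    [0, 0, 0],
    [0, 0, 0]
  ]
}}

```text
clock: 8.02
eef_pos: [531.8, -73.1, 212.4]
tcp_rot: [3.141, 0.002, 0.057]
contact_force: [0.4, -0.5, -4.1]
opening: 0.166
grasp_force: 118.2
```

>>> {"name": "play_rows", "arguments": {
  "dp": [
    [0, 0, 0],
    [0, 0, 0],
    [0, 0, 0],
    [0, 0, 0.5],
    [0, 0, 1.0]
  ],
  "rot": [
    [0, 0, 0],
    [0, 0, 0],
    [0, 0, 0],
    [0, 0, 0],
    [0, 0, 0]
  ]
}}

```text
clock: 8.43
eef_pos: [532.0, -69.8, 174.1]
tcp_rot: [3.142, -0.002, 0.059]
contact_force: [0.9, -0.5, -4.5]
opening: 0.163
grasp_force: 118.6
```

```bash
python3 - <<'E'
from h import *
from rig import telemetry, optics
s=telemetry.sense();optics.grab_frame('wrist');optics.grab_frame('wrist');s=telemetry.sense()
T=Ro.from_euler('xyz',s['tcp_rot']).as_matrix()
print(s['eef_pos'],s['tcp_rot'],s['qvel'].round(3))
print((T.T@(np.array([579.5,-68.5,88.5])-(s['eef_pos']+T@[49,0,24.5]))/40).round(3))
E
```

```text
[528.85384947 -69.38776209 170.9857493 ] [-3.14020614  0.00628428  0.05899949] [-0.001 -0.032 -0.045 -0.001  0.053 -0.002]
[0.053 0.055 1.442]
```

>>> {"name": "play_rows", "arguments": {
  "dp": [
    [0.04, 0.05, 0.4],
    [0.04, 0.05, 0.75],
    [0.04, 0.05, 1.0],
    [0.04, 0.05, 1.2],
    [0.04, 0.05, 1.3]
  ],
  "rot": [
    [0, 0, 0],
    [0, 0, 0],
    [0, 0, 0],
    [0, 0, 0],
    [0, 0, 0]
  ]
}}

```text
clock: 8.95
eef_pos: [533.0, -72.2, 121.5]
tcp_rot: [-3.141, 0.001, 0.058]
contact_force: [0.2, 0.1, -4.1]
opening: 0.162
grasp_force: 118.4
```

>>> {"name": "play_rows", "arguments": {
  "dp": [
    [0, 0, 0.02],
    [0, 0, 0.04],
    [0, 0, 0.06],
    [0, 0, 0.06],
    [0, 0, 0.06]
  ],
  "rot": [
    [0, 0, 0],
    [0, 0, 0],
    [0, 0, 0],
    [0, 0, 0],
    [0, 0, 0]
  ]
}}

```text
clock: 9.37
eef_pos: [533.7, -72.8, 120.1]
tcp_rot: [3.141, -0.001, 0.057]
contact_force: [0.8, -0.3, -3.5]
opening: 0.165
grasp_force: 118.4
```

>>> {"name": "play_rows", "arguments": {
  "dp": [
    [0, 0, 0],
    [0, 0, 0],
    [0, 0, 0],
    [0, 0, 0],
    [0, 0, 0]
  ],
  "rot": [
    [0, 0, 0],
    [0, 0, 0],
    [0, 0, 0],
    [0, 0, 0],
    [0, 0, 0]
  ]
}}

```text
clock: 9.78
eef_pos: [533.4, -72.8, 119.7]
tcp_rot: [3.142, -0.0, 0.058]
contact_force: [0.2, 0.4, -3.3]
opening: 0.166
grasp_force: 118.4
```

```bash
python3 - <<'E'
from h import *
import cv2
from rig import telemetry, optics
s=telemetry.sense();f=optics.grab_frame('wrist')['color'];c=optics.grab_frame('scene')['color'];g=optics.grab_frame('side')['color']
T=Ro.from_euler('xyz',s['tcp_rot']).as_matrix()
print(s['eef_pos'],s['tcp_rot'],s['qvel'].round(3),s['contact_force'])
print((T.T@(np.array([579.5,-68.5,88.5])-(s['eef_pos']+T@[49,0,24.5]))/40).round(3))
R=lambda im,x,y,w,h:cv2.resize(im[y:y+h,x:x+w,::-1],(400,300),interpolation=2)
cv2.imwrite('pics/v7.png',np.vstack([np.hstack([R(f,0,0,512,384),R(c,200,140,120,90)]),np.hstack([R(c,205,165,60,45),R(g,235,185,60,45)])]))
E
```

```text
[533.41080826 -72.77862074 119.71973439] [ 3.14158793e+00 -6.33441637e-05  5.75288998e-02] [-0.     0.001  0.    -0.001 -0.001  0.001] [ 0.20543126  0.36009781 -3.28051598]
[-0.069 -0.041  0.168]
```

View pics/v7.png

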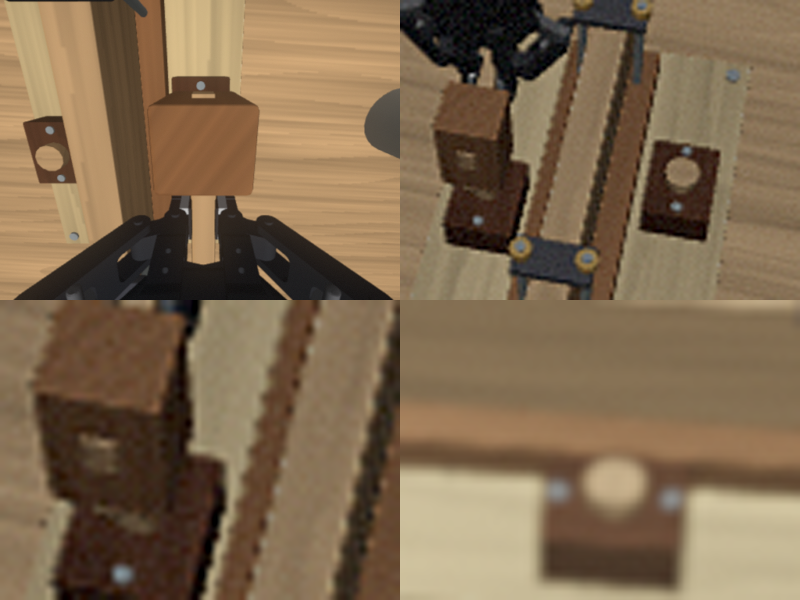

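The round peg is seated and the mallet is level above the square peg, about 17 mm up, so I'm making a small final correction.

>>> {"name": "play_rows", "arguments": {
  "dp": [
    [-0.03, -0.02, 0.04],
    [-0.07, -0.04, 0.08],
    [-0.07, -0.04, 0.12],
    [-0.07, -0.04, 0.14],
    [-0.07, -0.04, 0.14]
  ],
  "rot": [
    [0, 0, 0],
    [0, 0, 0],
    [0, 0, 0],
    [0, 0, 0],
    [0, 0, 0]
  ]
}}

```text
clock: 10.35
eef_pos: [530.3, -71.3, 113.8]
tcp_rot: [-3.141, 0.0, 0.058]
contact_force: [0.7, 0.3, -4.0]
opening: 0.17
grasp_force: 118.4
```

>>> {"name": "play_rows", "arguments": {
  "dp": [
    [0, 0, 0],
    [0, 0, 0],
    [0, 0, 0],
    [0, 0, 0],
    [0, 0, 0]
  ],
  "rot": [
    [0, 0, 0],
    [0, 0, 0],
    [0, 0, 0],
    [0, 0, 0],
    [0, 0, 0]
  ]
}}

```text
clock: 10.77
eef_pos: [530.6, -71.3, 114.1]
tcp_rot: [3.142, -0.0, 0.058]
contact_force: [0.4, 0.1, -3.9]
opening: 0.163
grasp_force: 118.4
```

>>> {"name": "play_rows", "arguments": {
  "dp": [
    [0, 0, 0],
    [0, 0, 0],
    [0, 0, 0],
    [0, 0, 0],
    [0, 0, 0]
  ],
  "rot": [
    [0, 0, 0],
    [0, 0, 0],
    [0, 0, 0],
    [0, 0, 0],
    [0, 0, 0]
  ]
}}

```text
clock: 11.18
eef_pos: [530.5, -71.3, 114.1]
tcp_rot: [3.142, -0.0, 0.058]
contact_force: [0.3, 0.4, -3.9]
opening: 0.163
grasp_force: 118.4
```

Face is at about (579.4, −68.5, 89.6), which is about 11 mm above the peg and steady.

```bash
python3 -c "
from rig import r
print(r.sign_off())"
```

```text
the job is handed in; nothing more can be done
None
```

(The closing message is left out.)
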